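Hang the marker pocket on the fruit bin

ROBOT

A 6-joint arm with a two-finger parallel gripper is mounted at the origin on the work surface. World frame = base frame: x ahead of the robot, y to its left, z up, the work surface at z = 0. Lengths are in m, angles in rad, forces in N, time in s.
With the tool pointing down it reaches from about 0.3 to 0.775 m from the base axis. Payload 14.6 kg.
Tool frame: the origin (TCP) lies midway between the tips of the shut fingers; the grasp point (between the pads) lies 19 mm behind it; z points along the fingers, y is the direction in which the jaws open and shut (so a half turn about z gives the same grasp; the last joint's range is limited). The gripper opens to 94 mm and grips with 3 to 60 N. Pads are 16 mm wide; open, the fingers measure 119 mm over their backs; the gripper's body (75 mm by 177 mm) begins 78 mm behind the grasp point.
Start: joints at [-1.407, 0.3, 1.521, -0, 1.321, -0.067], TCP at [0.126, -0.535, 0.205] pointing down, gripper open.
Joint ranges: [-3.03, 3.03], [-0.79, 2.21], [0.23, 2.52], [-1.04, 4.18], [0, 3.07], [-2.55, 2.55]. Speed limits (rad/s): [2.22, 2.22, 2.57, 3.14, 3.14, 3.14].

INTERFACE

Orientations are given as a unit quaternion [w, x, y, z].
In Python, from workcell import get_state, read_camera, get_calibration, hand_in gives the robot as it stands.
- The arm moves only by the shell command python3 -m creep 'ROWS' [FORCE]. ROWS is a JSON object of lists of equal length, an entry for each row: "translation": the shift along the tool's x, y, z in cm, a list of three; "roll": the turn about the tool's z in rad; "hand": the finger opening in cm, from 0 to 9.4. A call has 1 to 10 rows; each row is the pose to reach, as a shift and turn from the pose measured when the call began, along the tool's axes at that moment; what a row does not reach only later rows make up. A row lasts 1/8 s, in which the tool goes at most 62.5 mm and 10.7 degrees, less where a joint would pass 70% of its speed; a pose out of reach is approached as far as the arm can. A call with a gripper value outside its range is refused whole. The fingers move at their own pace and stop on an object; FORCE is the grip in N (left out, the last holds). Time passes only in rows, so rows that repeat a pose let the fingers close. It gives the time, the measured TCP pose, the force and the opening at its end, in the units of the state.
- get_state(): the state, without advancing time (a new reading comes with each control period).
- read_camera(name): name is "scene" or "top"; returns (picture, depth): 384x512x3 uint8, red, green, blue; 384x512 float32, m along the optical axis (not along the pixel's ray), 0 where there is no reading.
- get_calibration(name): a dict with "K" (3x3 intrinsics, pixels), "D" ([k1, k2, p1, p2, k3] as OpenCV has them; the pictures are not rectified), "xyz" and "orientation" of the camera in the world. Camera axes: x right, y down, z forward; pixel columns grow to the right and rows downward; lengths in m; the calibration is good to about 2 mm. A picture is of the moment at which its call begins. get_calibration takes no time and is no camera call.
- hand_in(): hands the job in, once; it reports no verdict.
The state is a dict: "time_s": time; "joints": joint angles; "qd": joint speeds; "tau": joint torques, N m; "tcp_pos": TCP position; "ee_rot": TCP orientation; "contact_force": force on the tool from outside, world axes, zero at the start; "moment": the same for the moment, N m; "gripper_width": finger opening in m.
Only numpy, scipy, OpenCV 4.12 (cv2) and the standard library are available. Lean on these libraries where they do the work, as an engineer would, in place of code of your own. Each camera call takes 0.05 s, during which the arm holds its last target. There are 200 camera calls.

TASK

Hang the blue steel pocket on the screw in the end board of the banana bin: bring the big hole of the keyhole in its back over the screw head until the back lies flat on the board, then press it straight down until it is wedged fully home on the screw, upright and flat against the board, and let go. The screw was driven by eye, a finger's width or less left or right of the board's middle, so feel for it gently and never push or knock the pocket or gripper against the bin or screw harder than about 3 kg. Leave everything else on the counter where it is.

Things in the scene. Friction and masses are not known exactly. Their poses are not given: they have to be found in the camera images.
- pocket_mid (a point): centre of the loose pocket, an open-topped light-blue steel box standing on the counter: 52 mm deep (its x), 60 mm wide (y), 95 mm high at the back (sides 88, front 82), walls 3 mm, 0.2 to 0.33 kg. The point is 47.5 mm above the underside, on the middle line. +x points out of its back, the wall with the keyhole; z up. Best held across the 60 mm by its plain side walls, near the top.
- slot_seat (a point): point on the outer face of the pocket's back, on its middle line, 65 mm above its underside (26 mm along +x, 17.5 mm up from pocket_mid); same axes. The screw's axis passes here when the pocket is fully home. The slot is 8.4 mm wide and ends 3 mm above this point.
- keyhole (a point): centre of the keyhole's big hole on the outer face of the pocket's back, 20 mm below slot_seat, 45 mm above the underside; same axes. The hole is 20 x 20 mm with cut corners and narrows upward into the 8.4 mm slot.
- pocket: the whole pocket; origin at the centre of its underside, axes as pocket_mid. Inside, wedge ribs beside the slot thicken the 3 mm back to 6 mm, so the last 15 mm of the slide down tightens under the screw head: pressing it home takes about 5 to 15 N. Friction keeps it where it is let go; its weight does not bring it home.
- screw_place (a point): point on the outer face of the bin's end board, on the board's middle line, at the screw's true height (135 mm above the counter). +x points squarely into the board, y along it, z up: the pocket's axes match these when it hangs. The screw stands squarely out of the board at this height but up to 12 mm to either side of this point along y; where, is not told.
- bin: the fixed wooden banana bin, 360 mm (x) by 260 mm (y), boards 160 mm high, fruit to 210 mm; origin under its centre. The screw is in its -x end board: round head 16 mm across with bevelled rims, its face 9 mm and its underside 4.5 mm off the board; shank 6 mm. A rubber washer lets the head be drawn out up to 4 mm more (about 3 N per mm).
- tin: loose blue-labelled tin of screws, 64 mm across, 70 mm high, origin under its centre
- screwdriver: loose screwdriver lying on the counter
- marker: loose white marker with a red cap, 130 mm long, lying
- tape: loose roll of tan packing tape lying flat, 84 mm across, 24 mm high
- bananas: loose hand of four bananas lying on the counter, about 170 mm across
- mug: loose blue mug, 80 mm across, 90 mm high
Not all that is in view belongs to the job. What is shaped like the pocket but purple is not meant.

How it is judged:
On the way, in this order (a step that is already met when the one before it is completed fails the run):
1. the pocket's back lies against the board with the screw head through the big hole (x of slot_seat in the frame of screw_place between -0.003 and 0.003 m and y of slot_seat in the frame of screw_place between -0.021 and 0.021 m and z of slot_seat in the frame of screw_place between 0.007 and 0.026 m), for 0.05 s.
2. the pocket is pressed down until it is home on the screw (x of slot_seat in the frame of screw_place between -0.003 and 0.003 m and y of slot_seat in the frame of screw_place between -0.0155 and 0.0155 m and z of slot_seat in the frame of screw_place between -0.003 and 0.003 m), for 0.1 s.
At the end, for the whole second after the job is handed in: The pocket hangs at rest on the screw, let go: the seat of its slot within 3 mm of the screw's height (fully home) and within 15.5 mm sideways of screw_place, its back within 2.5 mm of the board's face, upright and square to the board within 0.07 rad (4 degrees) (x of slot_seat in the frame of screw_place between -0.0025 and 0.0025 m and y of slot_seat in the frame of screw_place between -0.0155 and 0.0155 m and z of slot_seat in the frame of screw_place between -0.003 and 0.003 m and angle between slot_seat's own z axis and vertical below 0.07 rad and angle between the x axis of slot_seat and the x axis of screw_place, either way round below 0.07 rad and linear speed of pocket below 0.01 m/s); the robot touches nothing.
It fails at once if the pocket presses or knocks on the bin or screw with more than 45 N (contact force between pocket and bin above 45 N).
It fails at once if the gripper or arm pushes on the bin with more than 35 N (contact force between any of the fingers, the arm and bin above 35 N).
It fails at once if something else on the counter is moved more than 30 mm (distance of any of tin, screwdriver, marker, tape, bananas, mug from where it was at the start of the episode above 0.03 m).
It also fails if it takes over 48 s, if anything falls off the work surface, if the arm or the gripper's body presses on something with over 40 N, if the wrist force passes 120 N, or if a joint passes its speed limit or range.

## Working session

There is one attempt and no reset: what is moved stays moved. The work goes in short steps, Python scripts to look and compute and a shell command to move; the robot and the scene stay as the last step left them, time stands still between calls to the robot, and variables do not carry over. Pictures are saved under pics/ and viewed, about 8 in all and at most 12, crops included, and the job is handed in when it is done.

```bash
ls; mkdir -p pics
cat > h.py <<'E'
import numpy as np,cv2
from workcell import *
from scipy.spatial.transform import Rotation as R
def q2R(q): return R.from_quat([q[1],q[2],q[3],q[0]]).as_matrix()
def pts(name,uv,depth):
    c=get_calibration(name);K=np.array(c["K"]);D=np.array(c["D"],float)
    uv=np.array(uv,float).reshape(-1,1,2)
    n=cv2.undistortPoints(uv,K,D).reshape(-1,2)
    d=np.array([depth[int(round(v)),int(round(u))] for u,v in uv.reshape(-1,2)])
    return (np.c_[n,np.ones(len(n))]*d[:,None])@q2R(c["orientation"]).T+np.array(c["xyz"])
def cloud(name,depth):
    v,u=np.mgrid[:depth.shape[0],:depth.shape[1]]
    return pts(name,np.c_[u.ravel(),v.ravel()],depth).reshape(*depth.shape,3)
E
python3 - <<'E'
from h import *
for n in("scene","top"):
    p,d=read_camera(n); np.savez(f"{n}0.npz",p=p,d=d); cv2.imwrite(f"pics/{n}0.png",p[...,::-1]); c=get_calibration(n);print(c)
print(get_state())
a=np.hstack([cv2.imread("pics/scene0.png"),cv2.imread("pics/top0.png")])
E
```

```text
pics
{'K': array([[377.00096105,   0.        , 261.60565879],
       [  0.        , 377.00096105, 183.25050207],
       [  0.        ,   0.        ,   1.        ]]), 'D': array([-0.06616169,  0.        ,  0.        ,  0.        ,  0.        ]), 'xyz': array([1.14080415, 0.21995357, 1.15842143]), 'orientation': array([-0.17061438,  0.58915181,  0.76005718, -0.21471833])}
{'K': array([[391.38846842,   0.        , 256.94396832],
       [  0.        , 391.38846842, 189.61310414],
       [  0.        ,   0.        ,   1.        ]]), 'D': array([0.03658376, 0.        , 0.        , 0.        , 0.        ]), 'xyz': array([0.40140974, 0.06552955, 1.18509972]), 'orientation': array([ 0.04225593, -0.70511112,  0.70704764, -0.03341245])}
{'time_s': 0.1, 'joints': array([-1.40660874e+00,  3.00404538e-01,  1.52149547e+00,  2.38316903e-05,
        1.32070939e+00, -6.65826521e-02]), 'qd': array([-0.00035723, -0.00086551, -0.00184125,  0.00032697, -0.00100026,
        0.00233069]), 'tau': array([ 2.92861165e-03, -5.32645655e+01, -3.53282940e+01,  7.10223941e-02,
        2.34973856e-02, -5.89728961e-05]), 'tcp_pos': array([ 0.12577522, -0.5351912 ,  0.20495906]), 'ee_rot': array([-5.08329514e-04,  9.93350731e-01,  1.15126305e-01, -1.32700342e-05]), 'contact_force': array([ 0.94552778,  0.16995944, -0.19949703]), 'moment': array([-0.01621534, -0.05945562,  0.02709343]), 'gripper_width': 0.09384246567806517}
```

View pics/scene0.png

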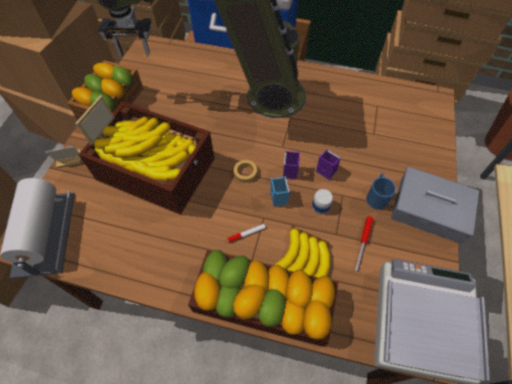

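View pics/top0.png

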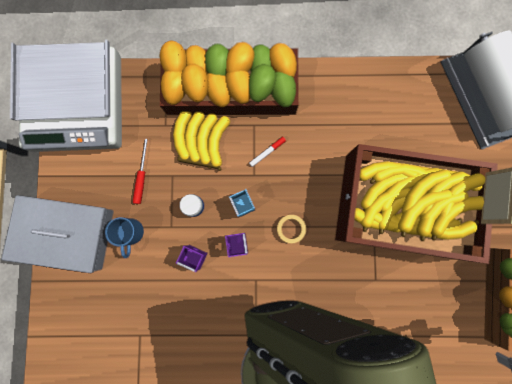

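The scene view (image 1) shows the blue pocket at (280,191), purple decoys at (291,165) and (328,164), and the banana bin at (150,155). In the top view (image 2) the pocket is at (241,203), the decoys at (235,245) and (191,258). The bin's left board is near column 345, with the screw near (347,197). Only the light-blue open box fits "blue pocket", since the other two are purple. I'll confirm it in enlarged crops.

Run:
```python
from h import *
t=np.load("top0.npz");s=np.load("scene0.npz")
ct=cloud("top",t["d"]);cs=cloud("scene",s["d"])
np.savez("cl.npz",ct=ct,cs=cs)
def crop(p,u,v,w,h,k): return cv2.resize(p[v:v+h,u:u+w,::-1],None,fx=k,fy=k,interpolation=cv2.INTER_CUBIC)
a=crop(t["p"],220,183,50,40,8);b=crop(s["p"],258,168,50,40,8)
c=crop(t["p"],330,140,50,40*3,3)
e=crop(t["p"],330,140,100,120,2)
cv2.imwrite("pics/c1.png",np.vstack([np.hstack([a,b]),np.hstack([crop(t["p"],335,180,50,30,8),crop(t["p"],330,145,50,30,8)])])[:600])
for n,p,c in(("top",t["p"],ct),("scene",s["p"],cs)):
    hsv=cv2.cvtColor(p,cv2.COLOR_RGB2HSV)
    u0,v0,u1,v1=(222,183,262,223) if n=="top" else (262,170,298,212)
    h=hsv[v0:v1,u0:u1];q=c[v0:v1,u0:u1]
    m=(h[...,0]>85)&(h[...,0]<125)&(h[...,1]>60)&(q[...,2]>.005)
    P=q[m]; print(n,len(P),P.min(0),P.max(0))
    r=P[P[:,2]>.07]; print("rim",len(r),r.min(0),r.max(0),cv2.minAreaRect((r[:,:2]*1000).astype(np.float32)))
# table & bin
print(pts("top",[[347,197],[345,165],[340,237],[357,152],[495,170],[488,256],[352,195],[351,160],[345,235]],t["d"]))
print(pts("top",[[190,205],[291,230],[267,152],[235,245],[191,258]],t["d"]))
```

```text
top 191 [0.44686353 0.09009654 0.00504177] [0.51831556 0.1558718  0.1002092 ]
rim 76 [0.44807978 0.09009654 0.070607  ] [0.51831556 0.1558718  0.1002092 ] ((484.0388488769531, 123.2097396850586), (59.111900329589844, 50.943729400634766), 23.41849136352539)
scene 409 [0.39854907 0.08911903 0.00515375] [1.14080415 0.21995357 1.15842143]
rim 124 [0.44961656 0.08911903 0.07024691] [1.14080415 0.21995357 1.15842143] ((794.0396728515625, 182.0175018310547), (695.1538696289062, 59.162899017333984), 11.10792064666748)
[[ 0.49268771 -0.16063421  0.14486617]
 [ 0.60175036 -0.18652968  0.00980629]
 [ 0.38636318 -0.15327008  0.07472869]
 [ 0.61165638 -0.18775571  0.15577973]
 [ 0.56109279 -0.54104606  0.1572021 ]
 [ 0.34043486 -0.50622489  0.16173763]
 [ 0.49648311 -0.17025198  0.16099269]
 [ 0.6017973  -0.18590977  0.09259632]
 [ 0.39248418 -0.15363568  0.14014222]]
[[ 0.47790284  0.27118828  0.06741882]
 [ 0.40631076 -0.02186961  0.00066448]
 [ 0.64098288  0.04934741  0.01970617]
 [ 0.36208091  0.14611541  0.00438105]
 [ 0.32427553  0.27668641  0.00631741]]
```

View pics/c1.png

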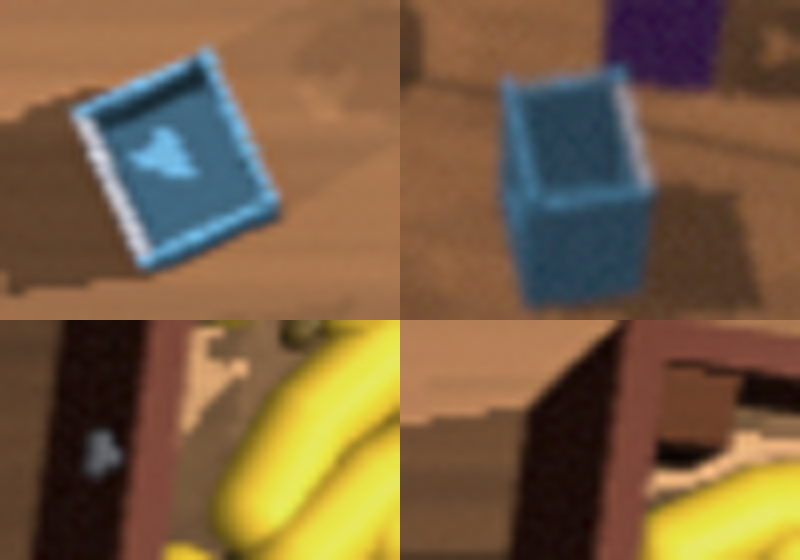

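The crop (image 3) confirms the open light-blue box. It has a white-lit left rim and a keyhole-shaped light patch on its floor. The screw head shows at about (347.5,196.5) in the top view. Next I'll measure which wall is the tall back, and fit the bin rim and the pocket outline.

```bash
cat >> h.py <<'E'
def onplane(name,uv,z):
    c=get_calibration(name);uv=np.array(uv,float).reshape(-1,1,2)
    n=cv2.undistortPoints(uv,np.array(c["K"]),np.array(c["D"],float)).reshape(-1,2)
    r=np.c_[n,np.ones(len(n))]@q2R(c["orientation"]).T;o=np.array(c["xyz"])
    return o+r*((np.asarray(z)-o[2])/r[:,2])[:,None]
E
python3 - <<'E'
from h import *
t=np.load("top0.npz");s=np.load("scene0.npz");C=np.load("cl.npz");ct=C["ct"];cs=C["cs"]
# table height check
print("table z top",np.median(ct[280:300,220:250,2]),"scene",np.median(cs[210:225,200:230,2]))
# bin rim
p=t["p"].astype(int);m=(np.abs(ct[...,2]-.16)<.012)&(p[...,0]>90)&(p[...,1]<100)&(p[...,0]-p[...,2]>20)
m[:,:335]=0;m[:130]=0;m[265:]=0;m[:,500:]=0
v,u=np.nonzero(m);q=onplane("top",np.c_[u,v],.16);print("rim n",len(q),cv2.minAreaRect((q[:,:2]*1000).astype(np.float32)))
# left edge of rim per row: subpixel by red channel crossing
g=p[...,0].astype(float);E=[]
for r in range(155,236):
    w=[x for x in range(335,362) if m[r,x]]
    if not w: continue
    x=w[0]; hi=g[r,x+1]; lo=g[r,x-3]; th=(hi+lo)/2
    for k in range(x-3,x+2):
        if g[r,k]<=th<g[r,k+1]: E.append((k+(th-g[r,k])/(g[r,k+1]-g[r,k]),r));break
E=np.array(E);L=onplane("top",E,.16)[:,:2]
for _ in range(3):
    vx,vy,x0,y0=cv2.fitLine(L.astype(np.float32),cv2.DIST_HUBER,0,1e-4,1e-4).ravel()
    res=(L-[x0,y0])@[-vy,vx];L=L[np.abs(res)<.003]
print("edge",len(L),(vx,vy),(x0,y0),res.std(),L.min(0),L.max(0))
# depth of face points: black board below
f=(ct[...,2]>.03)&(ct[...,2]<.13);f[:,:335]=0;f[:,358:]=0;f[:155]=0;f[240:]=0
F=ct[f];print("face",len(F),np.median((F[:,:2]-[x0,y0])@[-vy,vx]))
sc=onplane("top",[[347.5,196.3]],.135)[0];print("screw",sc,"along",(sc[:2]-[x0,y0])@[vx,vy],"off",(sc[:2]-[x0,y0])@[-vy,vx])
# pocket rim z along each side
for nm,uvs,c in(("top",[(229.6,197),(246,189.5),(254.6,208.6),(238,216)],ct),("scene",[(271.3,179),(285.5,177),(289.5,191.5),(275.5,193)],cs)):
    for i in range(4):
        a,b=np.array(uvs[i]),np.array(uvs[(i+1)%4]);z=[]
        for k in np.linspace(.15,.85,15):
            x=np.round(a+(b-a)*k).astype(int); z.append(c[x[1]-1:x[1]+2,x[0]-1:x[0]+2,2].max())
        print(nm,i,np.round(np.median(z),4),np.round(np.percentile(z,[10,90]),3))
E
```

```text
table z top 0.0007295284149591019 scene -0.000798072010486206
rim n 2235 ((477.4882507324219, -348.8166198730469), (361.33770751953125, 260.5323791503906), 81.21258544921875)
edge 81 (np.float32(0.98831576), np.float32(-0.15242028)) (np.float32(0.46758607), np.float32(-0.16402698)) 0.00033636949240190293 [ 0.3926536  -0.18465289] [ 0.60275151 -0.15253275]
face 621 -0.0015034382690567308
screw [ 0.49543285 -0.16416119  0.135     ] along 0.02754187117382738 off 0.004111768419495434
top 0 0.0895 [0.089 0.091]
top 1 0.0966 [0.095 0.1  ]
top 2 0.0887 [0.087 0.092]
top 3 0.0861 [0.085 0.088]
scene 0 0.0894 [0.087 0.092]
scene 1 0.0837 [0.082 0.087]
scene 2 0.0885 [0.087 0.09 ]
scene 3 0.0954 [0.095 0.098]
```

The rim heights agree in both cameras: the back (96 mm) is the wall facing the bin and the white-lit wall is the front. The screw sits about 10 mm to the −y side of the board's middle. Next I'll compute the grasp pose.

```bash
cat >> h.py <<'E'
def move_to(goal,yawx):
    """shift (cm, tool axes) and roll to bring TCP to goal, tool down with tool x at world yaw (deg)"""
    s=get_state();M=q2R(s["ee_rot"]);cur=np.degrees(np.arctan2(M[1,0],M[0,0]))
    d=(M.T@(np.array(goal)-s["tcp_pos"]))*100
    print("shift",np.round(d,2),"roll",np.round(-np.radians((yawx-cur+180)%360-180),3),"q6",s["joints"][5],"tilt",np.round(M[:,2],4),"z",s["tcp_pos"],s["time_s"])
E
python3 - <<'E'
from h import *
f=lambda x,y,u,v:((x+.5)/8-.5+u,(y+.5)/8-.5+v)
# order: FL,BL(ack) ... front-a, back-a, back-b, front-b
T=onplane("top",[f(75,112,220,183),f(208,48,220,183),f(282,208,220,183),f(146,270,220,183)],[.082,.095,.095,.082])[:,:2]
# scene crop: x offset 400 ; right=front
S=onplane("scene",[f(255,188,258,168),f(134,205,258,168),f(103,75,258,168),f(225,66,258,168)],[.082,.095,.095,.082])[:,:2]
for P in(T,S):
    print(np.round(P,4))
    c=P.mean(0);d=(P[1]-P[0]+P[2]-P[3])/2;e=(P[2]-P[1]+P[3]-P[0])/2
    print(c,np.linalg.norm(d),np.degrees(np.arctan2(d[1],d[0])),np.linalg.norm(e),np.degrees(np.arctan2(e[1],e[0])))
a=np.radians(-66.3);c=np.array([.483,.123])
g=c+.008*np.array([np.cos(a),np.sin(a)])
move_to([*g,.25],113.7)
E
```

```text
[[0.5005 0.1586]
 [0.5217 0.111 ]
 [0.4655 0.0851]
 [0.4446 0.1332]]
[0.48305173 0.12197233] 0.052296138723834165 -66.25535265547 0.06159683132312583 -155.4541850903407
[[0.498  0.1581]
 [0.5261 0.1127]
 [0.4679 0.0856]
 [0.4421 0.1331]]
[0.48351873 0.12237549] 0.05372853268979765 -59.948604369111514 0.0627108984672685 -155.41422356761137
shift [ 49.98 -55.12  -4.44] roll -1.754 q6 -0.0665826520962638 tilt [-1.e-04  1.e-03 -1.e+00] z [ 0.12577522 -0.5351912   0.20495906] 0.1
```

```bash
python3 -m creep '{"translation":[[3,-3,-4.4],[7.5,-8.3,-4.4],[12.5,-13.8,-4.4],[17.5,-19.3,-4.4],[22.5,-24.8,-4.4],[27.5,-30.3,-4.4],[33,-36.4,-4.4],[39,-43,-4.4],[45,-49.6,-4.4],[50,-55.1,-4.4]],"roll":[-0.175,-0.35,-0.525,-0.70,-0.875,-1.05,-1.225,-1.40,-1.575,-1.754],"hand":[9.4,9.4,9.4,9.4,9.4,9.4,9.4,9.4,9.4,9.4]}' 40
python3 - <<'E'
from h import *
a=np.radians(-66.2);c=np.array([.4832,.1222])
g=c+.008*np.array([np.cos(a),np.sin(a)])
move_to([*g,.12],113.8)
E
```

```text
time_s: 1.35
tcp_pos: [0.4195, -0.0041, 0.2495]
ee_rot: [-0.0, 0.544, 0.839, 0.0]
contact_force: [-0.2, -0.7, 0.5]
gripper_width: 0.0942
shift [ 8.12 10.96 12.96] roll 0.005 q6 -0.5178585398661862 tilt [ 2.e-04  9.e-04 -1.e+00] z [ 0.41947511 -0.00405043  0.24950097] 1.35
```

```bash
python3 -m creep '{"translation":[[3,4,2],[6,8,6],[8.1,11,10],[8.1,11,12.5],[8.1,11,12.9],[8.1,11,12.9]],"roll":[0.005,0.005,0.005,0.005,0.005,0.005],"hand":[9.4,9.4,9.4,9.4,9.4,9.4]}'
python3 - <<'E'
from h import *
a=np.radians(-66.2);c=np.array([.4832,.1222])
g=c+.008*np.array([np.cos(a),np.sin(a)])
move_to([*g,.054],113.8)
p,d=read_camera("top");q=cv2.resize(p[165:245,200:300,::-1],None,fx=4,fy=4)
p,d=read_camera("scene");r=cv2.resize(p[140:220,230:330,::-1],None,fx=4,fy=4)
cv2.imwrite("pics/pre.png",np.hstack([q,r]))
E
```

```text
time_s: 2.1
tcp_pos: [0.4871, 0.1146, 0.1213]
ee_rot: [0.0, 0.546, 0.837, 0.001]
contact_force: [0.2, 0.2, -0.1]
gripper_width: 0.0939
shift [ 0.05 -0.06  6.73] roll -0.001 q6 -0.2575640340436276 tilt [ 8.e-04  1.e-03 -1.e+00] z [0.48710376 0.11460378 0.12134178] 2.1
```

View pics/pre.png

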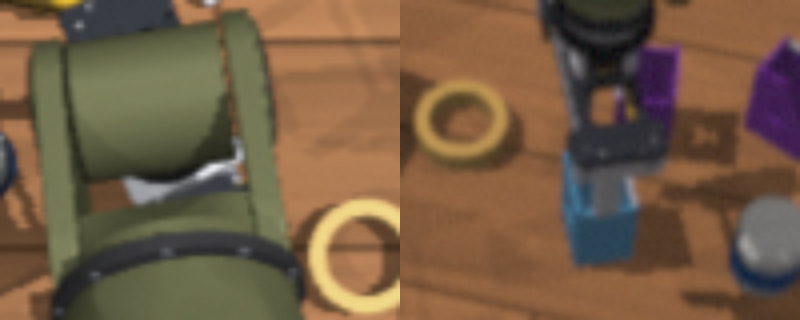

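The close view (image 4) shows the gripper straddling the pocket (scene crop about (600,200)), with the fingers clear of the side walls. Descending and closing now.

```bash
python3 -m creep '{"translation":[[0,0,3],[0,0,5.5],[0,0,6.7],[0,0,6.7],[0,0,6.7],[0,0,6.7],[0,0,6.7],[0,0,6.7],[0,0,6.7],[0,0,6.7]],"roll":[0,0,0,0,0,0,0,0,0,0],"hand":[9.4,9.4,9.4,9.4,5,5,5,5,5,5]}' 45
python3 - <<'E'
from h import *
s=get_state();print(s["gripper_width"],s["contact_force"])
move_to(s["tcp_pos"]+[0,0,.15],113.8)
E
```

```text
time_s: 3.45
tcp_pos: [0.4878, 0.1148, 0.0552]
ee_rot: [0.001, 0.546, 0.837, 0.001]
contact_force: [0.6, 0.3, 3.7]
gripper_width: 0.0597
0.05966704038345853 [0.62309188 0.26188676 3.71456013]
shift [  0.     0.05 -15.  ] roll -0.001 q6 -0.257584067603759 tilt [ 0.0028  0.0013 -1.    ] z [0.487834   0.11475952 0.05521245] 3.45
```

```bash
python3 - <<'E'
from h import *
move_to([.5052,-.1010,.165],81.23)
E
python3 -m creep '{"translation":[[0,0,-2],[0,0,-6],[0,0,-10],[0,0,-11],[0,0,-11]],"roll":[0,0,0,0,0],"hand":[5,5,5,5,5]}'
```

```text
shift [-20.45  -7.06 -11.  ] roll 0.568 q6 -0.257584067603759 tilt [ 0.0028  0.0013 -1.    ] z [0.487834   0.11475952 0.05521245] 3.45
time_s: 4.08
tcp_pos: [0.4872, 0.1146, 0.1644]
ee_rot: [0.001, 0.546, 0.837, 0.001]
contact_force: [-0.1, -0.1, -2.7]
gripper_width: 0.0597
```

```bash
python3 -m creep '{"translation":[[-3,-1,0],[-7,-2.4,0],[-11,-3.8,0],[-15,-5.2,0],[-18,-6.2,0],[-20,-6.9,0],[-20.5,-7.1,0],[-20.5,-7.1,0]],"roll":[0.09,0.18,0.28,0.38,0.47,0.568,0.568,0.568],"hand":[5,5,5,5,5,5,5,5]}'
python3 - <<'E'
from h import *
move_to([.5052,-.1010,.145],81.23)
t,dt=read_camera("top");s,ds=read_camera("scene");np.savez("l.npz",t=t,dt=dt,s=s,ds=ds)
q=cv2.resize(t[150:230,285:385,::-1],None,fx=4,fy=4)
r=cv2.resize(s[130:210,160:260,::-1],None,fx=4,fy=4)
cv2.imwrite("pics/held.png",np.hstack([q,r]));print(get_state()["contact_force"])
E
```

```text
time_s: 5.08
tcp_pos: [0.5044, -0.1013, 0.1631]
ee_rot: [-0.001, 0.759, 0.652, 0.001]
contact_force: [1.1, 0.5, -2.1]
gripper_width: 0.0601
shift [0.04 0.08 1.81] roll 0.001 q6 -0.11945158484273184 tilt [ 4.0e-04  1.8e-03 -1.0e+00] z [ 0.5043643  -0.1013057   0.16309108] 5.075
[-0.07895673  0.12258017 -2.08578678]
```

View pics/held.png

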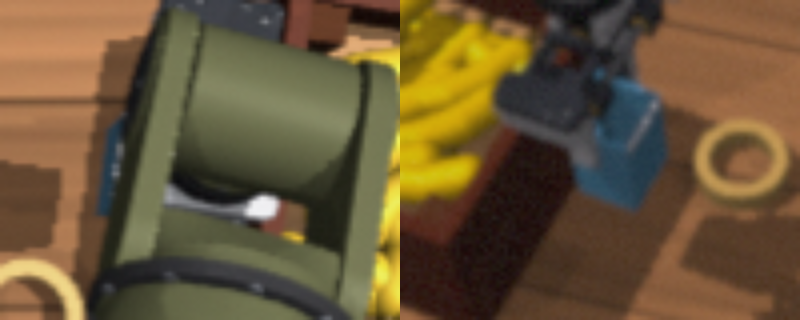

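Image 5 shows the pocket held upright (scene crop about (620,140)), with its back towards the board and clear of the tape. Lowering to keyhole height and approaching.

```bash
python3 -m creep '{"translation":[[-1,0.1,1],[-2,0.1,1.8],[-2.8,0.1,1.85],[-3.3,0.1,1.85],[-3.3,0.1,1.85],[-3.3,0.1,1.85]],"roll":[0,0,0,0,0,0],"hand":[5,5,5,5,5,5]}'
cat >> h.py <<'E'
E0=np.array([.46758607,-.16402698]);V=np.array([.98831576,-.15242028]);N=np.array([.15242028,.98831576])
def rep():
    s=get_state();p=s["tcp_pos"];M=q2R(s["ee_rot"]);f=s["contact_force"]
    print("t",s["time_s"],"off %.1f lat(rel screw est) %.1f z %.1f mm"%(1e3*(p[:2]-E0)@N,1e3*((p[:2]-E0)@V-.0275),1e3*p[2]),
      "F into-board-reaction %.1f lat %.1f z %.1f"%(f[:2]@N,f[:2]@V,f[2]),"mom N %.2f V %.2f z %.2f"%(s["moment"][:2]@N,s["moment"][:2]@V,s["moment"][2]),"tilt",np.round(M[:2,2],4),"yaw %.2f"%np.degrees(np.arctan2(M[1,0],M[0,0])))
E
python3 -c "from h import *;rep()"
```

```text
time_s: 5.92
tcp_pos: [0.5007, -0.1336, 0.1453]
ee_rot: [-0.0, 0.759, 0.652, 0.001]
contact_force: [-0.3, -0.0, -3.0]
gripper_width: 0.0599
t 5.925 off 35.2 lat(rel screw est) 0.6 z 145.3 mm F into-board-reaction -0.1 lat -0.3 z -3.0 mom N -0.08 V -0.07 z -0.02 tilt [0.0016 0.0015] yaw 81.33
```

```bash
python3 -m creep '{"translation":[[-0.2,0,0],[-0.4,0,0],[-0.55,0,0],[-0.7,0,0],[-0.8,0,0],[-0.9,0,0],[-1,0,0],[-1,0,0]],"roll":[0,0,0,0,0,0,0,0],"hand":[5,5,5,5,5,5,5,5]}'
python3 -c "from h import *;rep()"
```

```text
time_s: 6.92
tcp_pos: [0.4992, -0.1435, 0.1453]
ee_rot: [0.0, 0.759, 0.652, 0.001]
contact_force: [0.2, 0.5, -2.1]
gripper_width: 0.0597
t 6.925 off 25.1 lat(rel screw est) 0.6 z 145.3 mm F into-board-reaction 0.6 lat 0.2 z -2.1 mom N -0.12 V -0.04 z -0.02 tilt [0.0017 0.0014] yaw 81.32
```

```bash
python3 -m creep '{"translation":[[-0.1,0,0],[-0.2,0,0],[-0.3,0,0],[-0.4,0,0],[-0.4,0,0]],"roll":[0,0,0,0,0],"hand":[5,5,5,5,5]}'
python3 -c "from h import *;rep()"
```

```text
time_s: 7.55
tcp_pos: [0.4986, -0.1475, 0.1453]
ee_rot: [0.0, 0.759, 0.652, 0.001]
contact_force: [0.4, 0.5, -1.9]
gripper_width: 0.0595
t 7.55 off 21.0 lat(rel screw est) 0.6 z 145.3 mm F into-board-reaction 0.5 lat 0.3 z -1.9 mom N -0.05 V -0.05 z -0.02 tilt [0.0017 0.0014] yaw 81.32
```

```bash
python3 -m creep '{"translation":[[-0.1,0,0],[-0.2,0,0],[-0.3,0,0],[-0.4,0,0],[-0.4,0,0]],"roll":[0,0,0,0,0],"hand":[5,5,5,5,5]}'
python3 -c "from h import *;rep()"
```

```text
time_s: 8.18
tcp_pos: [0.498, -0.1512, 0.1453]
ee_rot: [-0.0, 0.759, 0.652, 0.001]
contact_force: [-0.3, 4.5, -2.2]
gripper_width: 0.0601
t 8.175 off 17.4 lat(rel screw est) 0.6 z 145.3 mm F into-board-reaction 4.4 lat -1.0 z -2.2 mom N 0.02 V 0.68 z -0.10 tilt [0.0017 0.0021] yaw 81.31
```

Contact came at the depth expected for the back flat on the board, 9 mm past the head face, so the head is through the hole. Starting down and watching the lateral force.

```bash
python3 -m creep '{"translation":[[0,0,0.1],[0,0,0.2],[0,0,0.3],[0,0,0.4],[0,0,0.5],[0,0,0.5]],"roll":[0,0,0,0,0,0],"hand":[5,5,5,5,5,5]}' 60
python3 -c "from h import *;rep()"
```

```text
time_s: 8.93
tcp_pos: [0.498, -0.1511, 0.1401]
ee_rot: [-0.0, 0.759, 0.652, 0.001]
contact_force: [0.9, 2.3, -2.8]
gripper_width: 0.0597
t 8.925 off 17.4 lat(rel screw est) 0.6 z 140.1 mm F into-board-reaction 2.4 lat 0.5 z -2.8 mom N -0.25 V 0.42 z -0.06 tilt [0.0016 0.0022] yaw 81.31
```

```bash
python3 -m creep '{"translation":[[0,0,0.1],[0,0,0.2],[0,0,0.3],[0,0,0.4],[0,0,0.4]],"roll":[0,0,0,0,0],"hand":[5,5,5,5,5]}' 60
python3 -c "from h import *;rep()"
```

```text
time_s: 9.55
tcp_pos: [0.498, -0.1511, 0.136]
ee_rot: [-0.0, 0.759, 0.652, 0.001]
contact_force: [1.7, 2.5, -2.8]
gripper_width: 0.0599
t 9.55 off 17.4 lat(rel screw est) 0.6 z 136.0 mm F into-board-reaction 2.8 lat 1.3 z -2.8 mom N -0.23 V 0.41 z -0.08 tilt [0.0015 0.0022] yaw 81.32
```

```bash
python3 -m creep '{"translation":[[0,0,0.1],[0,0,0.2],[0,0,0.3],[0,0,0.4],[0,0,0.4]],"roll":[0,0,0,0,0],"hand":[5,5,5,5,5]}' 60
python3 -c "from h import *;rep()"
```

```text
time_s: 10.18
tcp_pos: [0.4983, -0.1512, 0.1324]
ee_rot: [0.0, 0.759, 0.652, 0.002]
contact_force: [-0.9, 3.7, 5.2]
gripper_width: 0.0598
t 10.175 off 17.4 lat(rel screw est) 0.9 z 132.4 mm F into-board-reaction 3.5 lat -1.5 z 5.2 mom N 0.11 V 0.39 z -0.20 tilt [0.0024 0.0019] yaw 81.31
```

```bash
python3 -m creep '{"translation":[[0,0,0.1],[0,0,0.2],[0,0,0.3],[0,0,0.3]],"roll":[0,0,0,0],"hand":[5,5,5,5]}' 60
python3 -c "from h import *;rep()"
```

```text
time_s: 10.68
tcp_pos: [0.4987, -0.1513, 0.1301]
ee_rot: [0.001, 0.759, 0.651, 0.002]
contact_force: [-0.3, 3.9, 7.1]
gripper_width: 0.0595
t 10.675 off 17.4 lat(rel screw est) 1.3 z 130.1 mm F into-board-reaction 3.8 lat -0.9 z 7.1 mom N 0.10 V 0.49 z -0.30 tilt [0.0039 0.0015] yaw 81.30
```

```bash
python3 -m creep '{"translation":[[0,0,0.1],[0,0,0.2],[0,0,0.3],[0,0,0.4],[0,0,0.4]],"roll":[0,0,0,0,0],"hand":[5,5,5,5,5]}' 60
python3 -c "from h import *;rep()"
```

```text
time_s: 11.3
tcp_pos: [0.4992, -0.1513, 0.1268]
ee_rot: [0.001, 0.759, 0.651, 0.002]
contact_force: [-0.2, 4.8, 6.4]
gripper_width: 0.0598
t 11.3 off 17.4 lat(rel screw est) 1.8 z 126.8 mm F into-board-reaction 4.7 lat -0.9 z 6.4 mom N 0.18 V 0.48 z -0.29 tilt [0.0053 0.0011] yaw 81.29
```

```bash
python3 -m creep '{"translation":[[0,0,0.1],[0,0,0.2],[0,0,0.3],[0,0,0.3]],"roll":[0,0,0,0],"hand":[5,5,5,5]}' 60
python3 -c "from h import *;rep()"
```

```text
time_s: 11.8
tcp_pos: [0.4995, -0.1514, 0.1247]
ee_rot: [0.002, 0.759, 0.651, 0.003]
contact_force: [-1.5, 4.6, 9.0]
gripper_width: 0.0595
t 11.8 off 17.3 lat(rel screw est) 2.1 z 124.7 mm F into-board-reaction 4.3 lat -2.2 z 9.0 mom N 0.56 V 0.51 z -0.33 tilt [0.0065 0.0008] yaw 81.28
```

```bash
python3 -m creep '{"translation":[[0,0,0.1],[0,0,0.2],[0,0,0.25],[0,0,0.25]],"roll":[0,0,0,0],"hand":[5,5,5,5]}' 60
python3 -c "from h import *;rep()"
python3 - <<'E'
from h import *
s,ds=read_camera("scene");np.savez("l2.npz",s=s,ds=ds)
t,dt=read_camera("top")
cv2.imwrite("pics/press.png",np.hstack([cv2.resize(s[130:210,150:230,::-1],None,fx=5,fy=5),cv2.resize(t[160:240,300:380,::-1],None,fx=5,fy=5)]))
E
```

```text
time_s: 12.3
tcp_pos: [0.4997, -0.1515, 0.124]
ee_rot: [0.002, 0.759, 0.651, 0.003]
contact_force: [-9.4, 6.3, 22.3]
gripper_width: 0.0593
t 12.3 off 17.3 lat(rel screw est) 2.4 z 124.0 mm F into-board-reaction 4.8 lat -10.2 z 22.3 mom N 1.96 V 0.75 z -0.39 tilt [0.0077 0.0003] yaw 81.26
```

View pics/press.png

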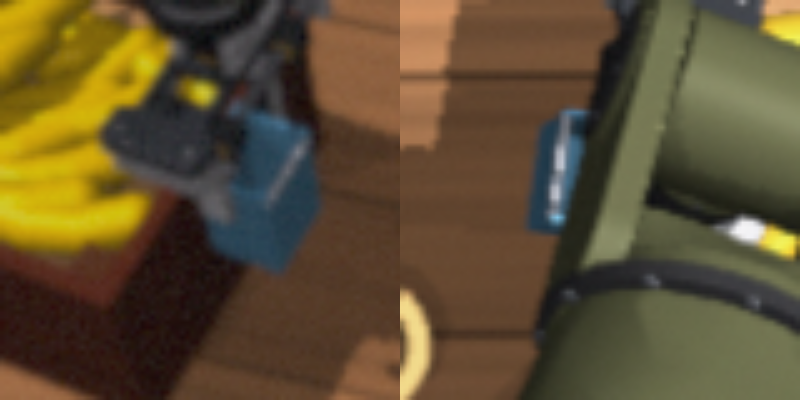

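Image 6 shows the pocket flat against the board (scene crop about (265,190)), still in the gripper. The vertical force jumped from 9 to 22 N at z = 124 mm, within 1.2 mm of the predicted home height, so that is the hard stop. Easing off and letting go.

```bash
python3 -m creep '{"translation":[[0,0,0],[0,0,0],[0,0,0],[0,0,0],[0,0,0],[0,0,0],[0,0,0],[0,0,0]],"roll":[0,0,0,0,0,0,0,0],"hand":[6,7,8,9.2,9.2,9.2,9.2,9.2]}'
python3 -c "from h import *;rep();print(get_state()['gripper_width'])"
```

```text
time_s: 13.4
tcp_pos: [0.4998, -0.1515, 0.124]
ee_rot: [0.002, 0.759, 0.651, 0.003]
contact_force: [1.1, -0.7, -1.2]
gripper_width: 0.0921
t 13.4 off 17.3 lat(rel screw est) 2.4 z 124.0 mm F into-board-reaction -0.6 lat 1.2 z -1.2 mom N -0.08 V 0.01 z -0.05 tilt [0.0078 0.0003] yaw 81.27
0.09207398483694543
```

```bash
python3 -m creep '{"translation":[[0,0,-1],[0,0,-3],[0,0,-6],[0,0,-10],[2,0,-14],[3,-6,-16],[3,-12,-16],[3,-18,-16],[3,-22,-16],[3,-22,-16]],"roll":[0,0,0,0,0,0,0,0,0,0],"hand":[9.2,9.2,9.2,9.2,9.2,9.2,9.2,9.2,9.2,9.2]}'
python3 - <<'E'
from h import *
rep()
t,dt=read_camera("top");s,ds=read_camera("scene");np.savez("f.npz",t=t,dt=dt,s=s,ds=ds)
cv2.imwrite("pics/fin.png",np.hstack([cv2.resize(s[130:190,170:220,::-1],None,fx=8,fy=8,interpolation=2),cv2.resize(t[165:225,310:360,::-1],None,fx=8,fy=8,interpolation=2)]))
for n,p,c,b in(("top",t,cloud("top",dt),(315,165,362,225)),("scene",s,cloud("scene",ds),(165,130,225,195))):
    u0,v0,u1,v1=b;h=cv2.cvtColor(p,cv2.COLOR_RGB2HSV)[v0:v1,u0:u1];q=c[v0:v1,u0:u1]
    m=(h[...,0]>85)&(h[...,0]<125)&(h[...,1]>60);P=q[m];P=P[(P[:,2]>.05)&(P[:,2]<.2)]
    print(n,len(P),"z pct",np.percentile(P[:,2],[1,50,98,100]).round(4))
    o=(P[:,:2]-E0)@N;l=(P[:,:2]-E0)@V-.0275;print("off",np.percentile(o,[1,50,99]).round(4),"lat",np.percentile(l,[1,50,99]).round(4))
E
```

```text
time_s: 14.65
tcp_pos: [0.2844, -0.0882, 0.2836]
ee_rot: [0.004, 0.759, 0.651, 0.004]
contact_force: [0.4, -0.3, 0.2]
gripper_width: 0.0924
t 14.65 off 47.0 lat(rel screw est) -220.1 z 283.6 mm F into-board-reaction -0.2 lat 0.4 z 0.2 mom N -0.10 V -0.01 z -0.06 tilt [ 0.011  -0.0012] yaw 81.22
top 545 z pct [0.0684 0.0995 0.1647 0.1697]
off [-0.0013  0.0153  0.0506] lat [-0.0285  0.0056  0.0347]
scene 546 z pct [0.0696 0.1228 0.1621 0.1671]
off [-0.0018  0.0197  0.0522] lat [-0.0703  0.0099  0.0365]
```

View pics/fin.png

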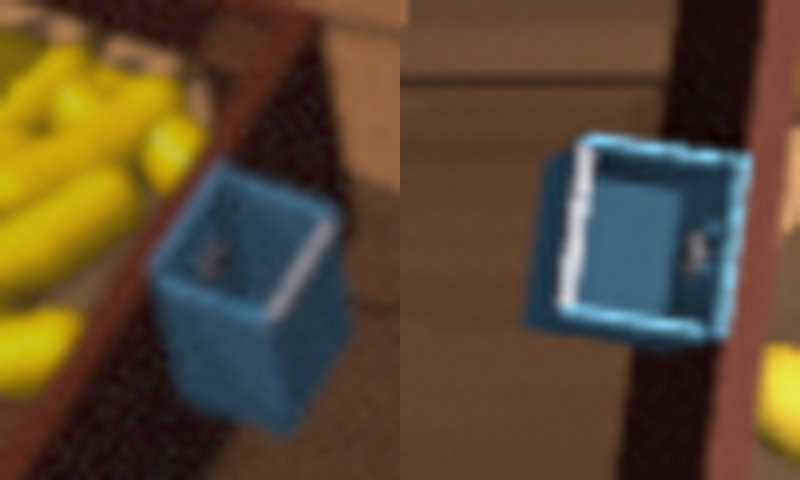

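Image 7 shows the pocket hanging square on the board, with the screw head inside its back wall (scene crop about (210,260), top crop about (698,250)). I'll check the rim heights with the same method as at the start.

Run:
```python
from h import *
L=np.load("f.npz")
f=lambda x,y,u,v:((x+.5)/8-.5+u,(y+.5)/8-.5+v)
# order front-a, back-a, back-b, front-b
for nm,u,v,d,cr in(("top",310,165,L["dt"],[(588,140),(742,152),(728,335),(566,305)]),("scene",170,130,L["ds"],[(332,215),(222,168),(155,265),(268,315)])):
    c=cloud(nm,d);o=400 if nm=="top" else 0
    px=[np.array(f(x-o,y,u,v)) for x,y in cr]
    for i,n in enumerate(("side","back","side","front")):
        a,b=px[i],px[(i+1)%4];z=[];of=[]
        for k in np.linspace(.15,.85,15):
            x=np.round(a+(b-a)*k).astype(int); w=c[x[1]-1:x[1]+2,x[0]-1:x[0]+2].reshape(-1,3)
            w=w[w[:,2]<.18]; z.append(w[:,2].max())
        print(nm,n,np.round(np.median(z),4),"ends",np.round([np.mean(z[:4]),np.mean(z[-4:])],4))
    P=onplane(nm,px,[.152,.165,.165,.152])[:,:2]
    e=(P[1]-P[2]+P[0]-P[3])/2;print("yaw of width %.1f (board -8.8)"%np.degrees(np.arctan2(e[1],e[0])),"back off",((P[1:3]-E0)@N).round(4),"lat centre vs board mid",round(float(((P.mean(0)-E0)@V)-.0379),4))
# others moved?
A=np.load("top0.npz");df=np.abs(A["p"].astype(int)-L["t"]).sum(2)>120
for n,(x,y) in dict(tin=(190,205),sd=(140,185),mark=(267,152),tape=(291,230),ban=(200,138),mug=(123,233)).items(): print(n,df[y-12:y+12,x-12:x+12].mean().round(2),end=" ")
```

```text
top side 0.1588 ends [0.1596 0.158 ]
top back 0.1668 ends [0.167  0.1688]
top side 0.1591 ends [0.1588 0.1583]
top front 0.1544 ends [0.1546 0.1548]
yaw of width -7.3 (board -8.8) back off [ 0.0021 -0.0009] lat centre vs board mid -0.0086
scene side 0.1588 ends [0.1584 0.1575]
scene back 0.1646 ends [0.1634 0.1646]
scene side 0.1597 ends [0.1586 0.1601]
scene front 0.1544 ends [0.1527 0.1534]
yaw of width 169.8 (board -8.8) back off [0.0026 0.0009] lat centre vs board mid -0.0087
tin 0.0 sd 0.0 mark 0.0 tape 0.0 ban 0.0 mug 0.0
```

The rim is raised 70 mm ± 1.5 mm in both cameras, so the underside sits at z ≈ 0.070, which is home. The pocket is square to the board and nothing else moved.

```bash
python3 -c "from workcell import *;print(hand_in())"
```

```text
the job is handed in; nothing more can be done
None
```

The blue pocket is hanging on the screw, pressed home and let go, and the job is handed in; no verdict was reported. I gripped it by its side walls and brought the big hole over the head until its back touched the board at about 4 N. Then I pressed it down until the force jumped from 9 to 22 N at the stop, opened the gripper and moved the arm clear. It took about 15 s of the 48 s allowed.

**Last checks:**
- **Height:** both cameras put the underside about 70 mm above the counter, which is fully home; single rim readings scatter by about 1.5 mm.
- **Sideways:** the pocket sits about 8.6 mm to the −y side of the board's middle, inside the 15.5 mm limit.
- **Square and flat:** the width direction read −7.3° in the top camera and −10.2° in the scene camera, against −8.8° for the board. The back read between −1 and +2.6 mm off the board. These readings are only good to about 2 mm, so they don't settle the 2.5 mm limit on their own. The contact force came where the back should meet the board.
- **Other objects:** the top picture showed no change at the tin, screwdriver, marker, tape, bananas or mug.

**Oddity:** the tool drifted about 2 mm sideways as the pocket went down, and the side force reached 10 N at the stop. That force was gone once the gripper opened.

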